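Switch on the plate warmer under the two saucepans

ROBOT

A 7-joint arm with a two-finger parallel gripper is mounted at the origin on the work surface. World frame = base frame: x ahead of the robot, y to its left, z up, the work surface at z = 0. Lengths are in m, angles in rad, forces in N, time in s.
With the tool pointing down it reaches from about 0.375 to 0.925 m from the base axis. Payload 3.1 kg.
Tool frame: the origin (TCP) lies between the finger pads; the fingertips stand 19 mm ahead of it and the grasp point (between the pads) is the TCP; z points along the fingers, y is the direction in which the jaws open and shut (so a half turn about z gives the same grasp; the last joint's range is limited). The gripper opens to 85 mm and grips with 20 to 120 N. Pads are 22 mm wide; open, the fingers measure 114 mm over their backs; the gripper's body (76 mm by 85 mm) begins 54 mm behind the grasp point. The pads swing forward as they close: fully open they stand 13 mm farther back than shut.
Start: joints at [1.206, 0.383, 0.044, 1.598, -0.018, 1.161, -0.05], TCP at [0.171, -0.627, 0.25] pointing down, gripper open.
Joint ranges: [-2.61, 2.61], [-0.41, 2.15], [-1.48, 1.57], [0, 2.5], [-1.57, 4.71], [0.05, 1.97], [-2.85, 2.85]. Speed limits (rad/s): [2.79, 2.79, 3.14, 3.14, 3.14, 3.14, 3.14].

INTERFACE

Orientations are given as a unit quaternion [x, y, z, w].
In Python, from bench import move_ptp, movel, move_j, move_gripper, pause, inverse_kinematics, read_camera, camera_params, MotionError, sign_off, look_for, tip_of, read_time_s, read_qpos, read_joint_vel, read_effort, read_eef_pos, read_tcp_rot, read_ft_force, read_ft_torque, read_finger_gap gives the robot as it stands. Calls block until the motion is done:
- move_ptp(position, orientation): joint-space move of the TCP to a pose.
- movel(position, orientation=None, speed=0.15): straight line of the TCP; orientation=None keeps the orientation; speed is the mean speed in m/s.
- move_j(angles): joint-space move.
- move_gripper(opening, effort=None): finger opening in m; effort is the grip in N (None keeps the last); returns when the fingers have stopped.
- pause(seconds).
- inverse_kinematics(position, orientation): joint angles nearest the present ones, or None.
- read_camera(name): name is "side" or "top" or "wrist"; returns the picture (400x640x3 uint8, red, green, blue); there is no depth.
- camera_params(name): a dict with "K" (3x3 intrinsics, pixels), "camera_from_world" (4x4, takes a point from world to camera coordinates). Camera axes: x right, y down, z forward; pixel columns grow to the right and rows downward; lengths in m; the calibration is good to about 2 mm. A picture is of the moment at which its call begins: read the wrist's pose just before it. camera_params takes no time and is no camera call; for the wrist camera it gives the pose at the moment of the call.
A pose or a line that the arm cannot do raises MotionError and nothing moves.
- sign_off(): hands the job in, once; it reports no verdict.
Trained networks look in the newest picture that a camera, given by its name, has taken for a name from the list of things; names that differ only in an ending like _2 or _b are one class to them, and where a whole thing is asked for, a point or a joint stands for the part that bears it (a point fixed in the world has none). Each returns a list of dicts, best first, with "confidence" (0 to 1); they miss things now and then, are a little off and sometimes report something else, mostly with a low value. They report only what shows in the picture. A call takes as long as a camera call. They do not tell look-alikes from the thing itself.
- look_for(camera, name): "at" ([column, row] in pixels, amid what is visible of it).
- tip_of(camera, name): "at" ([column, row] in pixels: a listed point, or the origin of a listed thing).
Readings, each from a call of its own:
- read_time_s(): time.
- read_qpos(): joint angles.
- read_joint_vel(): joint speeds.
- read_effort(): joint torques, N m.
- read_eef_pos(): TCP position.
- read_tcp_rot(): TCP orientation.
- read_ft_force(): force on the tool from outside, world axes, zero at the start.
- read_ft_torque(): the same for the moment, N m.
- read_finger_gap(): finger opening in m.
Only numpy, scipy, OpenCV 4.12 (cv2) and the standard library are available. Lean on these libraries where they do the work, as an engineer would, in place of code of your own. Each camera call takes 0.05 s, during which the arm holds its last target. There are 200 camera calls.

TASK

Start the three-plate warmer with light fingertip presses on its black rockers (a rocker is on when its far half, the one with the dot, is pressed down): first the wide main switch at the left end, then the switch in front of the large saucepan because that takes longest to warm, then the one in front of the small saucepan. Keep the switch in front of the plastic tub off and the thermostat dials as they are set, press gently, and do not lift or shift the pans, the tub or anything else on the bench. Leave those three switches on and take the hand clear.

Things in the scene. Friction and masses are not known exactly. Their poses are not given: they have to be found in the camera images.
- warmer: steel three-plate warmer, fixed; 310 mm deep (x), 660 wide (y), deck 60 high. Origin: centre of underside; x away from robot, y left along the row, z up. Front 110 mm is a panel sloping up from 30 mm high (x -160) to 60 (x -50) at 15 deg. Rocker pivots in one row at x -116, 47 high: main switch y 262, plate switches y 130, -50, -230, each straight in front of its plate
- main_spot (a point): main switch (left end, widest): black rocker 52 mm wide, 48 long up the slope, pivot across its middle. Site: centre of its far half's face (far from robot, white dot), 15 mm from the pivot. Off: far half rises at 36 deg from level, its end 9 mm on from the point, 5 higher. Pressed on: point sinks 5 mm, end 8; far half then at 15 deg, 5 mm above the panel
- sw_main (a joint): main switch angle in rad: 0 off (near half down), 0.36 on (far half down). Snaps over at 0.18 and stays; about 4 to 5 N at the end of the far half starts it; hard stop at 0.36
- p1_spot (a point): plate 1 (left): black rocker 30 mm wide, 48 long up the slope, pivot across its middle. Site: centre of its far half's face (far from robot, white dot), 15 mm from the pivot. Off: far half rises at 36 deg from level, its end 9 mm on from the point, 5 higher. Pressed on: point sinks 5 mm, end 8; far half then at 15 deg, 5 mm above the panel
- sw_p1 (a joint): plate 1 switch angle in rad: 0 off (near half down), 0.36 on (far half down). Snaps over at 0.18 and stays; about 4 to 5 N at the end of the far half starts it; hard stop at 0.36
- plate1 (a point): centre of the top of plate 1 (left): black disc 150 mm across, 64 mm above the bench, 165 mm behind its switch
- dial1_mark (a point): thermostat dial of plate 1, black, 33 mm across, standing 18 mm out of the panel, 70 mm to the right of that plate's switch; the point is the outer end of the white line on its top, 12 mm from its axis. Turns easily; not to be turned
- p2_spot (a point): plate 2 (middle): switch of this plate; same rocker and same point as p1_spot
- sw_p2 (a joint): plate 2 switch angle in rad, as sw_p1: 0 off, 0.36 on
- plate2 (a point): centre of the top of plate 2 (middle): black disc 150 mm across, 64 mm above the bench, 165 mm behind its switch
- dial2_mark (a point): thermostat dial of plate 2, black, 33 mm across, standing 18 mm out of the panel, 70 mm to the right of that plate's switch; the point is the outer end of the white line on its top, 12 mm from its axis. Turns easily; not to be turned
- p3_spot (a point): plate 3 (right): switch of this plate; same rocker and same point as p1_spot
- sw_p3 (a joint): plate 3 switch angle in rad, as sw_p1: 0 off, 0.36 on
- plate3 (a point): centre of the top of plate 3 (right): black disc 150 mm across, 64 mm above the bench, 165 mm behind its switch
- dial3_mark (a point): thermostat dial of plate 3, black, 33 mm across, standing 18 mm out of the panel, 70 mm to the right of that plate's switch; the point is the outer end of the white line on its top, 12 mm from its axis. Turns easily; not to be turned
- pan_large: large saucepan with its lid on (one piece), metal, 148 mm across, 83 mm high to the top of its black lid knob (63 mm without), straight handle 140 mm long away from the robot; stands on one of the three plates. Origin: centre of its underside; x along the handle, z up
- pan_small: small saucepan with its lid on, same kind, 100 mm across, 79 mm high to the top of its knob, handle 110 mm long; stands on another plate. Origin: centre of its underside; x along the handle, z up
- tub: empty open white plastic tub, 116 mm across the rim, 68 mm high, left on the remaining plate. Origin: centre of its underside, z up
- shaker: glass jar with a steel cap, 48 mm across, 85 mm high, on the warmer's deck behind the main switch. Origin: centre of its underside
- palette_knife: palette knife lying between robot and warmer, 260 mm long. Origin: under its middle
- tart_ring: steel ring 90 mm across, 20 mm high, on the bench. Origin: centre of its underside
- cress: blue pot of cress, 62 mm square, about 110 mm high, right of the warmer. Origin: centre of its underside
- pastry_brush: pastry brush lying on the bench in front of the warmer's left end, 200 mm long. Origin: under its middle
Mind the look-alikes: they are no part of the job. Leave any orange look-alike of the tub alone.

How it is judged:
On the way, in this order (a step that is already met when the one before it is completed fails the run):
1. the main switch is on (value of joint sw_main above 0.3 rad), for 0.1 s.
2. the switch of the large saucepan's plate is on (((horizontal distance between pan_large and plate1 below 0.04 m and value of joint sw_p1 above 0.3 rad) or (horizontal distance between pan_large and plate2 below 0.04 m and value of joint sw_p2 above 0.3 rad) or (horizontal distance between pan_large and plate3 below 0.04 m and value of joint sw_p3 above 0.3 rad))), for 0.1 s.
3. the switch of the small saucepan's plate is on (((horizontal distance between pan_small and plate1 below 0.04 m and value of joint sw_p1 above 0.3 rad) or (horizontal distance between pan_small and plate2 below 0.04 m and value of joint sw_p2 above 0.3 rad) or (horizontal distance between pan_small and plate3 below 0.04 m and value of joint sw_p3 above 0.3 rad))), for 0.1 s.
At the end, for the whole second after the job is handed in: The main switch and the switches of the plates under the large and the small saucepan are on (joint above 0.30 of 0.36 rad), the switch of the tub's plate is off (below 0.06 rad), and both pans and the tub stand upright (within 0.1 rad), at rest and within 15 mm of where they were (value of joint sw_main above 0.3 rad and ((horizontal distance between pan_large and plate1 below 0.04 m and value of joint sw_p1 above 0.3 rad) or (horizontal distance between pan_large and plate2 below 0.04 m and value of joint sw_p2 above 0.3 rad) or (horizontal distance between pan_large and plate3 below 0.04 m and value of joint sw_p3 above 0.3 rad)) and ((horizontal distance between pan_small and plate1 below 0.04 m and value of joint sw_p1 above 0.3 rad) or (horizontal distance between pan_small and plate2 below 0.04 m and value of joint sw_p2 above 0.3 rad) or (horizontal distance between pan_small and plate3 below 0.04 m and value of joint sw_p3 above 0.3 rad)) and ((horizontal distance between tub and plate1 below 0.04 m and value of joint sw_p1 below 0.06 rad) or (horizontal distance between tub and plate2 below 0.04 m and value of joint sw_p2 below 0.06 rad) or (horizontal distance between tub and plate3 below 0.04 m and value of joint sw_p3 below 0.06 rad)) and angle between each of pan_large, pan_small, tub's own z axis and vertical below 0.1 rad and distance of each of pan_large, pan_small, tub from where it was at the start of the episode below 0.015 m and linear speed of each of pan_large, pan_small, tub below 0.02 m/s); the robot touches nothing.
It fails at once if a plate switch is on while the main switch is off, or the small pan's is on while the large pan's is off ((value of joint sw_main below 0.18 rad and value of joint any of sw_p1, sw_p2, sw_p3 above 0.18 rad) or (horizontal distance between pan_large and plate1 below 0.04 m and horizontal distance between pan_small and plate2 below 0.04 m and value of joint sw_p2 above 0.18 rad and value of joint sw_p1 below 0.18 rad) or (horizontal distance between pan_large and plate1 below 0.04 m and horizontal distance between pan_small and plate3 below 0.04 m and value of joint sw_p3 above 0.18 rad and value of joint sw_p1 below 0.18 rad) or (horizontal distance between pan_large and plate2 below 0.04 m and horizontal distance between pan_small and plate1 below 0.04 m and value of joint sw_p1 above 0.18 rad and value of joint sw_p2 below 0.18 rad) or (horizontal distance between pan_large and plate2 below 0.04 m and horizontal distance between pan_small and plate3 below 0.04 m and value of joint sw_p3 above 0.18 rad and value of joint sw_p2 below 0.18 rad) or (horizontal distance between pan_large and plate3 below 0.04 m and horizontal distance between pan_small and plate1 below 0.04 m and value of joint sw_p1 above 0.18 rad and value of joint sw_p3 below 0.18 rad) or (horizontal distance between pan_large and plate3 below 0.04 m and horizontal distance between pan_small and plate2 below 0.04 m and value of joint sw_p2 above 0.18 rad and value of joint sw_p3 below 0.18 rad)).
It fails at once if the switch of the tub's plate is put on ((horizontal distance between tub and plate1 below 0.04 m and value of joint sw_p1 above 0.18 rad) or (horizontal distance between tub and plate2 below 0.04 m and value of joint sw_p2 above 0.18 rad) or (horizontal distance between tub and plate3 below 0.04 m and value of joint sw_p3 above 0.18 rad)).
It fails at once if the warmer or its switches are pressed hard (over 30 N) (contact force between any of the fingers, the arm and warmer above 30 N).
It fails at once if a thermostat dial is turned (its mark moves over 5 mm, about 25 deg) (distance of any of dial1_mark, dial2_mark, dial3_mark from where it was at the start of the episode above 0.005 m).
It fails at once if a pan or the tub is shifted or lifted by more than 15 mm, or another loose thing by more than 20 mm (distance of any of pan_large, pan_small, tub from where it was at the start of the episode above 0.015 m or distance of any of shaker, palette_knife, tart_ring, cress, pastry_brush from where it was at the start of the episode above 0.02 m).
It also fails if it takes over 38 s, if anything falls off the work surface, if the arm or the gripper's body presses on something with over 40 N, if the wrist force passes 120 N, or if a joint passes its speed limit or range.

## Working session

There is one attempt and no reset: what is moved stays moved. The work goes in short steps, each a Python script; the robot and the scene stay as the last script left them, time stands still between calls to the robot, and variables do not carry over. Pictures are saved under pics/ and viewed, about 8 in all and at most 12, crops included, and the job is handed in when it is done.

```bash
mkdir -p pics; ls; python3 - <<'E'
from bench import *
import cv2,numpy as np
for c in("top","side"):
    im=read_camera(c); cv2.imwrite(f"pics/{c}0.png",im[:,:,::-1])
    p=camera_params(c); print(c,np.round(p["K"],1).tolist(),np.round(p["camera_from_world"],3).tolist())
    for n in["main_spot","p1_spot","p2_spot","p3_spot","dial1_mark","plate1","plate2","plate3","pan_large","pan_small","tub","warmer","shaker"]:
        print(n,[(np.round(d["at"]).tolist(),round(d["confidence"],2)) for d in tip_of(c,n)[:4]])
print(read_time_s(),read_tcp_rot(),read_eef_pos())
E
```

```text
pics
top [[392.3, 0.0, 317.2], [0.0, 392.3, 201.1], [0.0, 0.0, 1.0]] [[-0.002, -1.0, 0.009, -0.095], [-0.992, 0.0, -0.125, 0.573], [0.125, -0.009, -0.992, 1.021], [0.0, 0.0, 0.0, 1.0]]
main_spot [([192.0, 199.0], 0.54)]
p1_spot [([240.0, 207.0], 0.48), ([255.0, 147.0], 0.41)]
p2_spot [([309.0, 209.0], 0.68), ([386.0, 164.0], 0.19)]
p3_spot [([378.0, 218.0], 0.51)]
dial1_mark [([196.0, 288.0], 0.51), ([264.0, 217.0], 0.49)]
plate1 [([316.0, 156.0], 0.62)]
plate2 [([316.0, 156.0], 0.62)]
plate3 [([316.0, 156.0], 0.62)]
pan_large [([251.0, 147.0], 0.8), ([408.0, 224.0], 0.5)]
pan_small [([382.0, 163.0], 0.55)]
tub [([285.0, 282.0], 0.58), ([316.0, 154.0], 0.56), ([296.0, 176.0], 0.36)]
warmer [([297.0, 176.0], 0.72), ([453.0, 279.0], 0.56), ([316.0, 158.0], 0.18)]
shaker [([199.0, 144.0], 0.78)]
side [[445.7, 0.0, 315.7], [0.0, 445.7, 202.3], [0.0, 0.0, 1.0]] [[-0.858, -0.514, -0.016, 0.415], [-0.249, 0.444, -0.861, 0.26], [0.449, -0.734, -0.509, 1.023], [0.0, 0.0, 0.0, 1.0]]
main_spot [([232.0, 276.0], 0.8)]
p1_spot [([271.0, 246.0], 0.76)]
p2_spot [([312.0, 219.0], 0.69)]
p3_spot [([189.0, 251.0], 0.71), ([349.0, 193.0], 0.42)]
dial1_mark [([299.0, 238.0], 0.58)]
plate1 [([271.0, 197.0], 0.8), ([309.0, 178.0], 0.75), ([230.0, 272.0], 0.36), ([368.0, 170.0], 0.24)]
plate2 [([271.0, 197.0], 0.8), ([309.0, 178.0], 0.75), ([230.0, 272.0], 0.36), ([368.0, 170.0], 0.24)]
plate3 [([271.0, 197.0], 0.8), ([309.0, 178.0], 0.75), ([230.0, 272.0], 0.36), ([368.0, 170.0], 0.24)]
pan_large [([230.0, 229.0], 0.98), ([308.0, 178.0], 0.47)]
pan_small [([315.0, 175.0], 0.7), ([230.0, 226.0], 0.47)]
tub [([358.0, 266.0], 0.97), ([270.0, 200.0], 0.64)]
warmer [([275.0, 231.0], 0.74), ([293.0, 238.0], 0.31)]
shaker [([190.0, 250.0], 0.88)]
1.4 [ 9.91111182e-01  1.33036174e-01 -2.60865139e-06 -2.73315784e-05] [ 0.17138802 -0.62699359  0.25023202]
```

```bash
cat > h.py <<'E'
import numpy as np
from scipy.optimize import least_squares
from bench import *
def proj(P,p):
    c=np.c_[P,np.ones(len(P))]@np.asarray(p["camera_from_world"])[:3].T
    u=c@np.asarray(p["K"]).T; return u[:,:2]/u[:,2:]
A=np.radians(36)
SP={"main":(-116+15*np.cos(A),262,47+15*np.sin(A))}
for n,y in(("p1",130),("p2",-50),("p3",-230)): SP[n]=(-116+15*np.cos(A),y,47+15*np.sin(A))
SP={k:np.array(v)/1000 for k,v in SP.items()}
SP.update(plate1=np.array([.049,.13,.064]),plate2=np.array([.049,-.05,.064]),plate3=np.array([.049,-.23,.064]))
def world(t,L):
    L=np.atleast_2d(L);c,s=np.cos(t[2]),np.sin(t[2])
    return np.c_[t[0]+c*L[:,0]-s*L[:,1],t[1]+s*L[:,0]+c*L[:,1],L[:,2]]
def fit(obs,x0=(.65,-.06,0)):  # obs: (params, local point, pixel)
    f=lambda t:np.concatenate([(proj(world(t,l),p)[0]-px) for p,l,px in obs])
    r=least_squares(f,x0,loss="soft_l1",f_scale=2); return r.x,f(r.x).reshape(-1,2)
E
python3 - <<'E'
from h import *
t,s=camera_params("top"),camera_params("side")
o=[(t,SP[n],p) for n,p in dict(main=(192,199),p1=(240,207),p2=(309,209),p3=(378,218),plate1=(251,147),plate2=(316,156),plate3=(382,163)).items()]
o+=[(s,SP[n],p) for n,p in dict(main=(232,276),p1=(271,246),p2=(312,219),p3=(349,193),plate2=(271,197),plate3=(309,178),plate1=(230,229)).items()]
x,r=fit(o);print(x,np.round(r,1).tolist())
for n in SP: print(n,world(x,SP[n]))
E
```

```text
[ 0.64903623 -0.03597767 -0.11150445] [[-0.2, 0.4], [1.5, -2.1], [0.3, 3.4], [-0.7, 1.9], [-2.4, 0.9], [-0.3, -0.7], [1.0, -0.3], [1.1, -2.0], [-1.1, 1.7], [-0.1, -1.3], [-2.4, -0.1], [1.4, 2.7], [-0.4, -0.3], [-0.9, -2.9]]
main [[0.57497017 0.23595266 0.05581678]]
p1 [[0.56028206 0.10477241 0.05581678]]
p2 [[ 0.54025283 -0.07410976  0.05581678]]
p3 [[ 0.52022359 -0.25299193  0.05581678]]
plate1 [[0.71219749 0.08776261 0.064     ]]
plate2 [[ 0.69216825 -0.09111956  0.064     ]]
plate3 [[ 0.67213902 -0.27000173  0.064     ]]
```

View pics/top0.png

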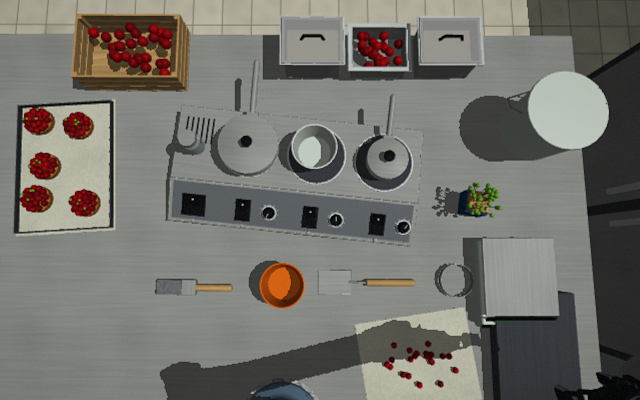

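View pics/side0.png

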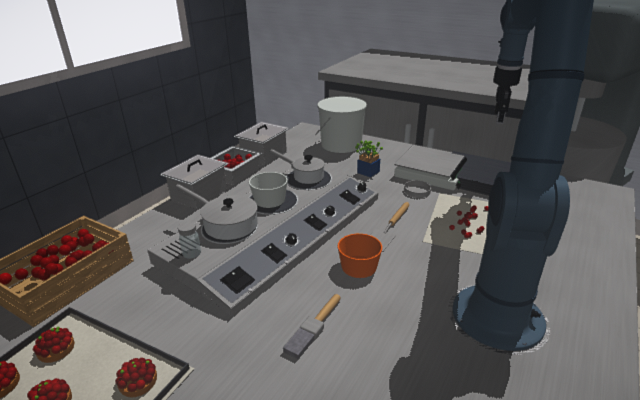

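The top view shows the large pan on plate 1 (lid at 246,142), the white tub on plate 2 (315,147) and the small pan on plate 3 (388,157). The orange bowl (282,285) is the tub's look-alike and stands on the bench, so I leave it alone. The side view agrees: large pan (230,215), tub (268,190), small pan (308,170). The order is therefore main, p1, p3. Next I close the gripper, hover and look with the wrist camera.

```bash
python3 - <<'E'
from h import *
import cv2
psi=-.1115; q=[np.cos(psi/2),np.sin(psi/2),0,0]
move_gripper(0.0,20)
move_ptp([.555,.19,.25],q)
p=camera_params("wrist"); im=read_camera("wrist"); cv2.imwrite("pics/w0.png",im[:,:,::-1])
T=np.linalg.inv(p["camera_from_world"]);print("cam",T[:3,3],T[:3,2])
x0=(.64903623,-.03597767,-.11150445)
for n in["main","p1","p2"]:
    print(n,"pred",proj(world(x0,SP[n]),p)[0].round(),[(np.round(d["at"]).tolist(),round(d["confidence"],2)) for d in tip_of("wrist",n+"_spot")[:4]])
print(read_time_s(),read_eef_pos(),read_finger_gap(),read_ft_force())
E
```

```text
cam [0.62115308 0.18233164 0.37269887] [-0.26170811  0.02940775 -0.96469894]
main pred [275. 176.] [([277.0, 176.0], 0.75), ([583.0, 11.0], 0.2)]
p1 pred [389. 176.] [([387.0, 175.0], 0.63)]
p2 pred [545. 175.] [([546.0, 172.0], 0.55)]
5.525 [0.55522823 0.18945156 0.24992712] -6.3186356615667155e-06 [ 0.17364591  0.09087883 -0.7011753 ]
```

View pics/w0.png

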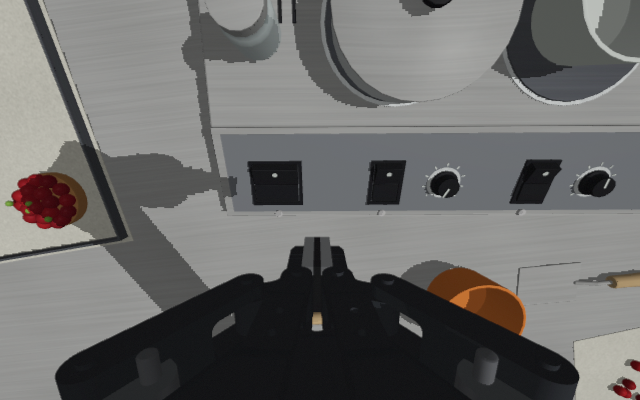

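The wrist view matches the fit within 2 px: main dot (275,175), p1 dot (389,174). Next is the force-guarded press on main.

```bash
cat >> h.py <<'E'
X0=(.64903623,-.03597767,-.11150445)
Q=[np.cos(X0[2]/2),np.sin(X0[2]/2),0,0]
def press(n,hover=.12,fmax=10,zmin=.0505):
    g=world(X0,SP[n]+[-.005,0,0])[0]
    move_ptp([g[0],g[1],hover+.019],Q)
    movel([g[0],g[1],.066+.019],speed=.1)
    f0=np.array(read_ft_force()); log=[]; z=.066
    while z>zmin:
        z-=.001; movel([g[0],g[1],z+.019],speed=.02)
        f=np.array(read_ft_force())-f0; log.append((round(z*1e3,1),round(read_eef_pos()[2]*1e3-19,1),*f.round(1)))
        if abs(f[2])>fmax: break
    movel([g[0],g[1],hover+.019],speed=.15)
    for l in log: print(l)
    print(n,read_time_s())
E
python3 - <<'E'
from h import *
import cv2
press("main")
im=read_camera("wrist"); cv2.imwrite("pics/w1.png",im[:,:,::-1])
E
```

```text
(65.0, np.float64(65.6), np.float64(0.5), np.float64(-0.1), np.float64(0.1))
(64.0, np.float64(64.1), np.float64(-0.4), np.float64(0.2), np.float64(-0.5))
(63.0, np.float64(62.9), np.float64(-1.6), np.float64(0.2), np.float64(0.7))
(62.0, np.float64(61.9), np.float64(-0.4), np.float64(-0.7), np.float64(0.8))
(61.0, np.float64(60.9), np.float64(-0.6), np.float64(-0.3), np.float64(-0.5))
(60.0, np.float64(59.9), np.float64(-0.6), np.float64(-0.2), np.float64(0.8))
(59.0, np.float64(58.9), np.float64(0.7), np.float64(0.1), np.float64(0.2))
(58.0, np.float64(57.9), np.float64(0.1), np.float64(-0.1), np.float64(0.1))
(57.0, np.float64(57.5), np.float64(-1.2), np.float64(-0.5), np.float64(4.0))
(56.0, np.float64(56.6), np.float64(-0.0), np.float64(-1.2), np.float64(4.8))
(55.0, np.float64(54.9), np.float64(-0.3), np.float64(-0.1), np.float64(1.5))
(54.0, np.float64(53.1), np.float64(-1.0), np.float64(0.6), np.float64(0.1))
(53.0, np.float64(52.5), np.float64(-0.6), np.float64(-0.5), np.float64(0.4))
(52.0, np.float64(51.9), np.float64(-0.5), np.float64(0.1), np.float64(-0.6))
(51.0, np.float64(51.1), np.float64(0.3), np.float64(0.2), np.float64(0.1))
(50.0, np.float64(50.7), np.float64(-1.4), np.float64(-2.3), np.float64(5.5))
main 11.3917
```

View pics/w1.png

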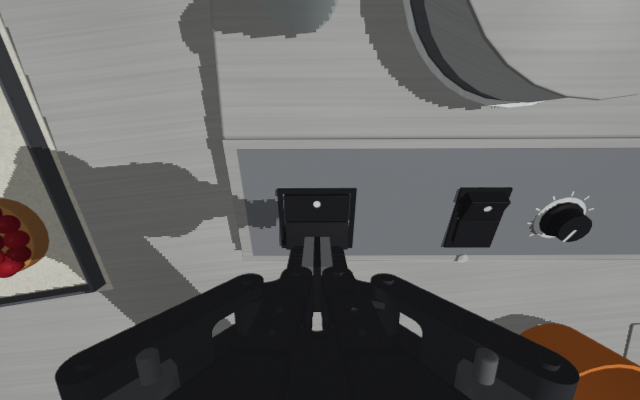

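Main switch: contact at 57.5 mm, a snap with the force dropping to zero, then the stop at 5.5 N. In the view its far half (317,204) lies flush in the frame, while p1 (488,208) is still raised. Next are p1 and p3, each checked by its force trace; p3 runs only if p1 snapped.

```bash
python3 - <<'E'
from h import *
import cv2
press("p1")
im=read_camera("wrist"); cv2.imwrite("pics/w2.png",im[:,:,::-1])
E
```

```text
(65.0, np.float64(65.6), np.float64(0.2), np.float64(0.1), np.float64(0.9))
(64.0, np.float64(64.1), np.float64(-0.6), np.float64(-0.4), np.float64(0.5))
(63.0, np.float64(62.9), np.float64(0.6), np.float64(0.0), np.float64(0.3))
(62.0, np.float64(61.9), np.float64(-0.3), np.float64(-0.1), np.float64(-0.6))
(61.0, np.float64(60.9), np.float64(0.7), np.float64(0.0), np.float64(-0.6))
(60.0, np.float64(59.9), np.float64(1.0), np.float64(0.2), np.float64(1.5))
(59.0, np.float64(58.9), np.float64(1.0), np.float64(-0.4), np.float64(-0.4))
(58.0, np.float64(57.9), np.float64(0.1), np.float64(0.1), np.float64(0.2))
(57.0, np.float64(57.3), np.float64(-0.0), np.float64(0.2), np.float64(3.2))
(56.0, np.float64(56.6), np.float64(0.1), np.float64(-0.9), np.float64(4.8))
(55.0, np.float64(55.2), np.float64(1.5), np.float64(0.5), np.float64(3.0))
(54.0, np.float64(53.2), np.float64(0.3), np.float64(-0.4), np.float64(-0.6))
(53.0, np.float64(52.4), np.float64(0.2), np.float64(-0.1), np.float64(0.6))
(52.0, np.float64(51.9), np.float64(0.5), np.float64(0.4), np.float64(0.9))
(51.0, np.float64(51.0), np.float64(0.1), np.float64(-0.1), np.float64(0.0))
(50.0, np.float64(50.6), np.float64(-0.5), np.float64(-1.2), np.float64(5.2))
p1 17.3417
```

View pics/w2.png

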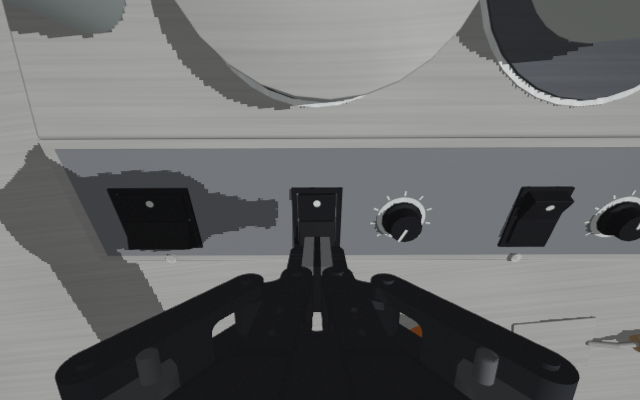

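p1 (317,204) is flush and main (150,204) stays on; p2 (549,209) is still raised. Its trace shows the same snap. Now p3.

```bash
python3 - <<'E'
from h import *
import cv2
press("p3")
w=read_camera("wrist")
e=read_eef_pos(); movel([e[0]-.08,e[1],.28],speed=.2)
t=read_camera("top")
print(tip_of("top","pan_large")[:1],tip_of("top","pan_small")[:1],tip_of("top","tub")[:2],read_time_s())
cv2.imwrite("pics/end.png",np.vstack([w[100:280],t[40:330]])[:,:,::-1])
E
```

```text
(65.0, np.float64(65.6), np.float64(-0.7), np.float64(0.0), np.float64(0.9))
(64.0, np.float64(64.1), np.float64(-1.2), np.float64(-0.2), np.float64(-0.0))
(63.0, np.float64(62.9), np.float64(-0.2), np.float64(0.5), np.float64(-0.3))
(62.0, np.float64(61.9), np.float64(-0.1), np.float64(-0.0), np.float64(0.1))
(61.0, np.float64(60.9), np.float64(-1.1), np.float64(-0.5), np.float64(0.3))
(60.0, np.float64(59.9), np.float64(-0.3), np.float64(-0.3), np.float64(1.2))
(59.0, np.float64(58.9), np.float64(-0.8), np.float64(0.3), np.float64(-0.4))
(58.0, np.float64(57.9), np.float64(-0.3), np.float64(0.2), np.float64(-0.3))
(57.0, np.float64(56.9), np.float64(-0.4), np.float64(0.1), np.float64(1.3))
(56.0, np.float64(56.4), np.float64(-1.3), np.float64(-0.5), np.float64(4.5))
(55.0, np.float64(55.7), np.float64(-1.6), np.float64(1.1), np.float64(5.2))
(54.0, np.float64(54.1), np.float64(0.4), np.float64(-0.3), np.float64(3.2))
(53.0, np.float64(52.1), np.float64(-0.2), np.float64(0.2), np.float64(0.6))
(52.0, np.float64(51.5), np.float64(-0.1), np.float64(0.9), np.float64(0.4))
(51.0, np.float64(50.9), np.float64(-0.5), np.float64(-1.5), np.float64(0.8))
(50.0, np.float64(50.4), np.float64(-1.9), np.float64(-0.1), np.float64(4.0))
p3 24.05
[{'at': [251.0, 148.0], 'confidence': 0.57}] [{'at': [382.1, 160.6], 'confidence': 0.95}] [{'at': [314.2, 151.4], 'confidence': 0.93}, {'at': [284.8, 278.9], 'confidence': 0.78}] 25.2667
```

View pics/end.png

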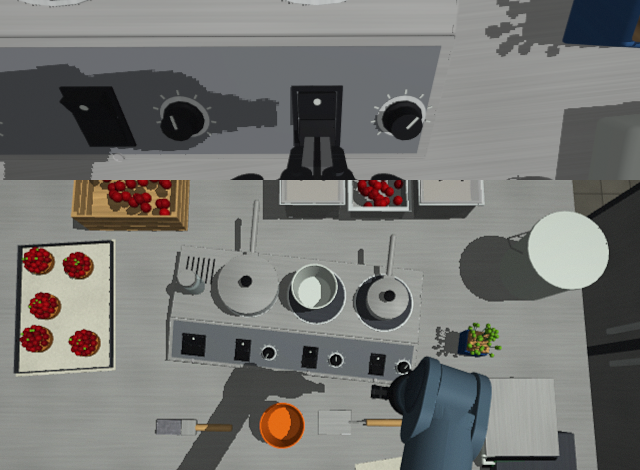

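p3 (317,102 in the upper strip) is flush, p2 is still raised, and the pans, tub, dials and bench items are where they were. The hand is clear, so I hand in.

```bash
python3 -c "
from bench import *
sign_off();print(read_time_s())"
```

```text
the job is handed in; nothing more can be done
the job is handed in; nothing more can be done
```

I pressed the three switches in order: main, then plate 1 (large saucepan), then plate 3 (small saucepan). I used the closed fingertips, lifted the hand clear, and handed in shortly after 25.3 s on the robot's clock.

- **Presses:** each force trace showed contact, a snap-over and the hard stop, with readings of at most about 5.5 N.
- **Switches:** in the pictures taken after the presses, main, p1 and p3 lay flush. The tub's switch (p2) was still raised. This is from the images and force traces only, as the joint angles cannot be read.
- **Other things:** in the last top view the pans and tub were within about 3 px of their first positions. The dials and bench items looked unchanged. The gripper and arm partly hid the right end of the bench in front of the warmer, so I could not see the tart ring or all of the palette knife.
- **Disagreements:** contact came 2–3 mm lower than the model predicted, with no effect on the result. No check failed.

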